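Part the stuck tubs and sort them by size

TASK

The three sherd tubs are stuck tight inside one another, and one hand cannot part them on the open table. Slide the whole nest, still together, in under the two hold-down rails until the largest tub's foot meets the stop; then pull the smallest tub and after it the middle one straight up out of the nest, and set each down upright and flat inside the shallow wooden tray made for its size. Leave the largest tub under the rails, and do not disturb the sherds and the bottle.

Things in the scene. Friction and masses are not known exactly. Their poses are not given: they have to be found in the camera images.
- large_tub: Lowest, largest tub: grey plastic, open, upright 4 mm walls, 120 long (x) x 68 wide (y) x 56 high, 0.2 kg. Feet 6 thick stick out 10 along both long sides (88 over them). End ledges inside carry the middle tub 28 above this underside; sprung rods snap over its beads: about 10 to 20 N to draw out, free after 6 mm of rise. Origin: centre of underside, z up.
- middle_tub: Middle tub, grey plastic, no feet: 106 long (x) x 54 wide (y) x 50 high, 0.1 kg, a 2 mm bead low on each long side. Nested, its top 22 stand above the large rim, with upright sides to grip. Ledges carry the small tub 26 up; weaker sprung rods hold that: 4 to 8 N, free after 6 mm, always well below the middle tub's own hold. Origin: centre of underside, z up.
- small_tub: Smallest, topmost tub, grey plastic, no feet: 92 long (x) x 40 wide (y) x 46 high, 0.08 kg, beads as well. Nested, its underside is 54 above the table and its top 22 stand above the middle rim (nest 100 high). Pulled up while the large tub is held down, it comes out alone; otherwise the nest tends to come along. Origin: centre of underside, z up.
- rails: Aluminium hold-down fixed to the table, 14.5 high: two rails along its x with lips over the feet, open at -x; slide in towards +x. 93 wide inside; lips 8.5 to 14.5 high with a 74 gap between. Rails from x = -50, flared guides before them to x = -85 (mouth about 114 wide), stop face of the cross bar at x = +60. Origin: on the table, centre line, where the large tub's origin is when home.
- home (a point): Same point and axes as rails: the place of the large tub's origin when fully home against the stop.
- small_bay: Shallow wooden tray for the smallest tub, fixed to the table: inside 104 long (its x) x 52 wide (its y), floor 3 above the table, rim 11 above the table and 5 thick. The middle tub does not fit in it. Origin: centre of the underside; symmetric under a half turn.
- middle_bay: Shallow wooden tray for the middle tub, fixed to the table: inside 118 long (its x) x 66 wide (its y), floor 3 above the table, rim 11 above the table and 5 thick. It is the larger of the two trays; the two may lie either way round. Origin: centre of the underside; symmetric under a half turn.
- sherd_a: Reddish brown pottery sherd, 57 x 87 x 12, lying flat on the table; it is to be left alone. Origin: centre of the underside
- sherd_b: Reddish brown pottery sherd, 80 x 66 x 16, lying flat on the table; it is to be left alone. Origin: centre of the underside
- sherd_c: Reddish brown pottery sherd, 49 x 104 x 11, lying flat on the table; it is to be left alone. Origin: centre of the underside
- varnish: Small clear bottle with a white cap, 30 across, 69 high, standing on the table; it is to be left alone. Origin: centre of the underside
Mind the look-alikes: they are no part of the job. What is shaped like the large_tub but yellow is not meant.

How it is judged (in metres and radians):
On the way, in this order (a step that is already met when the one before it is completed fails the run):
1. the whole nest, still together, is home under the rails (x of large_tub in the frame of home between -0.008 and 0.008 m and y of large_tub in the frame of home between -0.006 and 0.006 m and angle between the x axis of large_tub and the x axis of rails, either way round below 0.12 rad and height (world z) of large_tub below 0.005 m and distance between middle_tub and large_tub below 0.034 m and distance between small_tub and middle_tub below 0.032 m), for 0.2 s.
2. the small tub is out of the middle one, which is still in the large one under the rails (x of large_tub in the frame of home between -0.008 and 0.008 m and y of large_tub in the frame of home between -0.006 and 0.006 m and angle between the x axis of large_tub and the x axis of rails, either way round below 0.12 rad and height (world z) of large_tub below 0.005 m and distance between middle_tub and large_tub below 0.055 m and distance between small_tub and middle_tub above 0.07 m), for 0.1 s.
3. the middle tub is out of the large one, which is still home (x of large_tub in the frame of home between -0.008 and 0.008 m and y of large_tub in the frame of home between -0.006 and 0.006 m and angle between the x axis of large_tub and the x axis of rails, either way round below 0.12 rad and height (world z) of large_tub below 0.005 m and distance between middle_tub and large_tub above 0.07 m), for 0.1 s.
At the end, for the whole second after the job is handed in: Large tub on the table under the rails, within 8 mm along and 6 mm across of home, 0.12 rad in yaw; small and middle tub each upright on the floor of the tray of its size, within 10 mm of the tray centre along each tray axis and 0.25 rad in yaw; all at rest and released (x of large_tub in the frame of home between -0.008 and 0.008 m and y of large_tub in the frame of home between -0.006 and 0.006 m and angle between the x axis of large_tub and the x axis of rails, either way round below 0.12 rad and height (world z) of large_tub below 0.005 m and x of small_tub in the frame of small_bay between -0.01 and 0.01 m and y of small_tub in the frame of small_bay between -0.01 and 0.01 m and height (world z) of each of small_tub, middle_tub below 0.007 m and angle between each of small_tub, middle_tub's own z axis and vertical below 0.06 rad and angle between the x axis of small_tub and the x axis of small_bay, either way round below 0.25 rad and linear speed of each of small_tub, middle_tub, large_tub below 0.02 m/s and x of middle_tub in the frame of middle_bay between -0.01 and 0.01 m and y of middle_tub in the frame of middle_bay between -0.01 and 0.01 m and angle between the x axis of middle_tub and the x axis of middle_bay, either way round below 0.25 rad); the robot touches nothing.
It fails at once if sherd_a is moved more than 25 mm (distance of sherd_a from where it was at the start of the episode above 0.025 m).
It fails at once if sherd_b is moved more than 25 mm (distance of sherd_b from where it was at the start of the episode above 0.025 m).
It fails at once if sherd_c is moved more than 25 mm (distance of sherd_c from where it was at the start of the episode above 0.025 m).
It fails at once if varnish is moved more than 25 mm (distance of varnish from where it was at the start of the episode above 0.025 m).
It fails at once if the large tub is tipped over (angle between large_tub's own z axis and vertical above 0.5 rad).
It also fails if it takes over 67 s, if anything falls off the work surface, if the arm or the gripper's body presses on something with over 40 N, if the wrist force passes 120 N, or if a joint passes its speed limit or range.

ROBOT

A 6-joint arm with a two-finger parallel gripper is mounted at the origin on a cart in front of the work surface, level with it; the furniture and walls round the work are solid. World frame = base frame: x ahead of the robot, y to its left, z up, the work surface at z = 0. Lengths are in m, angles in degrees, forces in N, time in s.
With the tool pointing down it reaches from about 0.4 to 0.825 m from the base axis. Payload 7 kg.
Tool frame: the origin (TCP) lies between the finger pads; the fingertips stand ctrl.tip_extent ahead of it and the grasp point (between the pads) lies 2 mm behind it (ctrl.tip_extent is the distance from the TCP to the fingertips, in m); z points along the fingers, y is the direction in which the jaws open and shut (so a half turn about z gives the same grasp; the last joint's range is limited). The gripper opens to 88 mm and grips with 3 to 60 N. Pads are 19 mm wide; open, the fingers measure 130 mm over their backs; the gripper's body (78 mm by 193 mm) begins 47 mm behind the grasp point.
Start: joints at [-46.69, 20.546, 0.682, 0, -70.136, -16.507], TCP at [0.304, -0.602, 0.244] pointing down, gripper open.
Joint ranges: [-176.03, 176.03], [-82.01, 121.73], [-58.28, 71.71], [-173.87, 95.51], [-174.79, -0.11], [-173.66, 173.66]. Speed limits (degrees/s): [136.94, 136.94, 172.46, 180, 180, 180].

INTERFACE

Orientations are given as [roll, pitch, yaw] about the fixed x, y, z axes, in that order (R = Rz(yaw) Ry(pitch) Rx(roll)).
In Python, from plant import ctrl gives the robot as it stands.
- The arm moves only by the shell command python3 -m handwheel 'ROWS' [OPENING]. ROWS is JSON, a list of rows, each a list of 6 numbers: the shift along the tool's x, y, z in m, then the turn, a rotation vector about the tool's x, y, z in rad. In form: [[dx, dy, dz, ax, ay, az], ...]. A call has 1 to 8 rows; each row is the pose to reach, as a shift and turn from the pose commanded when the call began, along the tool's axes at that moment; what a row does not reach only later rows make up. A row lasts 1/8 s, in which the tool goes at most 62.5 mm and 10.7 degrees, less where a joint would pass 70% of its speed; a pose out of reach is approached as far as the arm can. A call with a gripper value outside its range is refused whole. OPENING is the closure, from -1 (fully open) to 1 (shut), so that 0 is half open, set as the call begins (- or left out, the last holds). The fingers move at their own pace and stop on an object; the grip force is fixed at half the most. Time passes only in rows, so rows that repeat a pose let the fingers close. It gives the time, the measured TCP pose, the force and the opening at its end, in the units of the state.
- ctrl.get_obs(): the state, without advancing time (a new reading comes with each control period).
- ctrl.snapshot(name): name is "scene" or "top" or "wrist"; returns a dict with "img" (480x640x3 uint8, blue, green, red), "fx", "fy", "cx", "cy" (pixels), "R" (3x3) and "t" (3): a world point X has camera coordinates R X + t. Camera axes: x right, y down, z forward; pixel columns grow to the right and rows downward; lengths in m; the calibration is good to about 2 mm. The wrist camera is an equidistant fisheye: a pixel r from the principal point sees the ray r / f radians off the axis. A picture is of the moment at which its call begins. There is no depth.
- ctrl.close_job(): hands the job in, once; it reports no verdict.
The state is a dict: "clock": time; "joint_pos": joint angles; "qvel": joint speeds; "tau": joint torques, N m; "tool_pos": TCP position; "orientation": TCP orientation; "force": force on the tool from outside, world axes, zero at the start; "moment": the same for the moment, N m; "opening": finger opening in m.
Only numpy, scipy, OpenCV 4.12 (cv2) and the standard library are available. Lean on these libraries where they do the work, as an engineer would, in place of code of your own. Each camera call takes 0.05 s, during which the arm holds its last target.

## Working session

There is one attempt and no reset: what is moved stays moved. The work goes in short steps, Python scripts to look and compute and a shell command to move; the robot and the scene stay as the last step left them, time stands still between calls to the robot, and variables do not carry over. Pictures are saved under pics/ and viewed, and the job is handed in when it is done.

```bash
ls; mkdir -p pics; python3 - <<'E'
from plant import ctrl
import cv2
print(ctrl.tip_extent, ctrl.get_obs())
for n in ("scene","top","wrist"):
    s=ctrl.snapshot(n); cv2.imwrite(f"pics/{n}0.png",s["img"])
    print(n,s["fx"],s["fy"],s["cx"],s["cy"],s["R"],s["t"])
E
```

```text
pics
0.017 {'clock': 0.0, 'joint_pos': array([-4.66888131e+01,  2.05900381e+01,  6.33952900e-01, -2.12093967e-02,
       -7.01356584e+01, -1.65056628e+01]), 'qvel': array([ 0.04808666, -0.09267802,  0.01830086,  0.06315837,  0.06011748,
       -0.0217661 ]), 'tau': array([-9.36293945e-04, -5.82717204e+01,  2.93064594e+01,  6.99743316e+00,
        6.87775886e-03, -1.53573164e-04]), 'tool_pos': array([ 0.30416194, -0.60206728,  0.24263637]), 'orientation': array([ 1.79906372e+02, -6.95127901e-03, -1.53201693e+02]), 'force': array([-0.52730997,  0.55850513,  0.10963976]), 'moment': array([-0.02481959, -0.01242837, -0.00108107]), 'opening': 0.08773293945402086}
scene 481.47081419565717 481.47081419565717 319.2910300702574 237.49035586233254 [[-9.01235586e-01 -4.33329201e-01  4.71936098e-04]
 [-2.89053894e-01  6.00360531e-01 -7.45664186e-01]
 [ 3.22834734e-01 -6.72155515e-01 -6.66321768e-01]] [0.53104623 0.21549534 0.91602322]
top 565.8201261592186 565.8201261592186 322.32287418205544 244.29618367075517 [[ 0.01531216 -0.99973662 -0.01709468]
 [-0.99425455 -0.0134123  -0.10619793]
 [ 0.10594068  0.01862259 -0.99419805]] [0.00394945 0.58211828 1.40745348]
wrist 371.64829954431775 371.64829954431775 322.48557802904264 240.35039080240176 [[-4.49823008e-01  8.93117708e-01  1.48230530e-04]
 [ 8.58173022e-01  4.32176966e-01  2.77059804e-01]
 [ 2.47382955e-01  1.24755082e-01 -9.60852665e-01]] [ 0.67507535 -0.03554991  0.39033918]
```

View pics/top0.png

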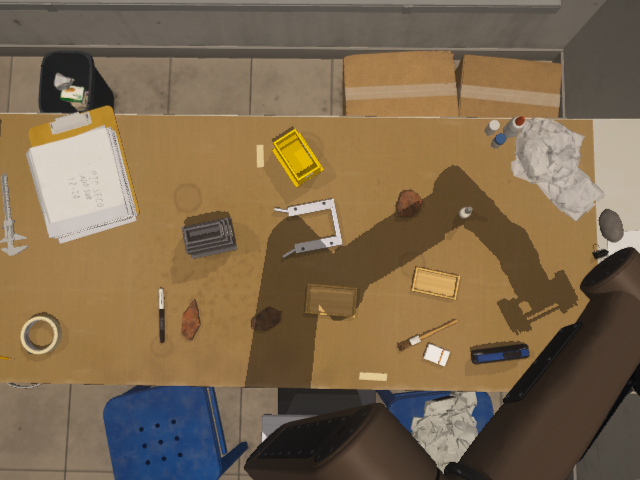

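View pics/scene0.png

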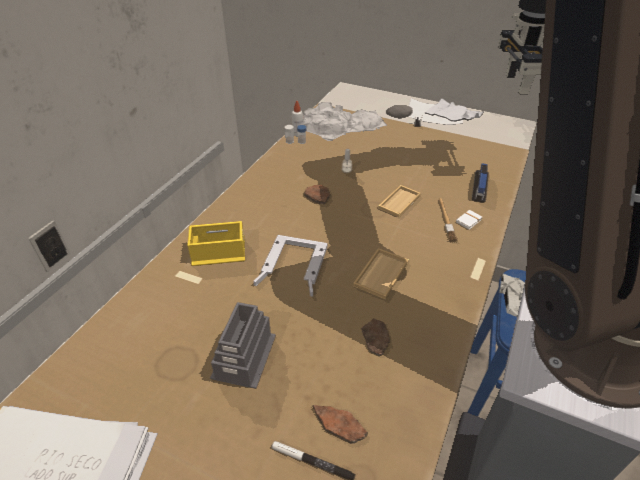

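View pics/wrist0.png

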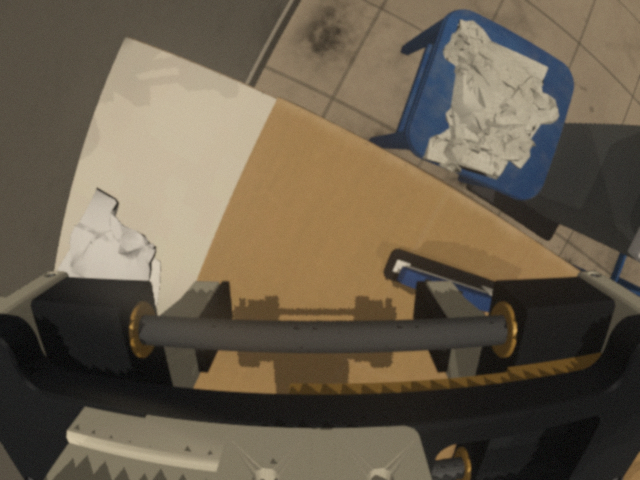

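Candidates for the nest in the top view are the grey nested tubs at (209,236) and the yellow look-alike at (297,156). I choose the grey. The trays are at (331,300), which looks larger, and (436,283). I'll check both in close crops.

```bash
python3 - <<'E'
import cv2,numpy as np
t=cv2.imread("pics/top0.png")
a=cv2.resize(t[195:275,165:265],None,fx=5,fy=5,interpolation=cv2.INTER_CUBIC)
b=cv2.resize(t[185:275,260:360],None,fx=5,fy=5,interpolation=cv2.INTER_CUBIC)
c=cv2.resize(t[255:330,295:475],None,fx=4.4,fy=4.4,interpolation=cv2.INTER_CUBIC)
c=np.clip(c.astype(float)*1.3,0,255).astype('uint8')
cv2.imwrite("pics/a.png",a);cv2.imwrite("pics/b.png",b);cv2.imwrite("pics/c.png",c)
s=cv2.imread("pics/scene0.png")
cv2.imwrite("pics/d.png",cv2.resize(s[290:400,195:295],None,fx=5,fy=5,interpolation=cv2.INTER_CUBIC))
E
```

```text
(no output)
```

View pics/a.png

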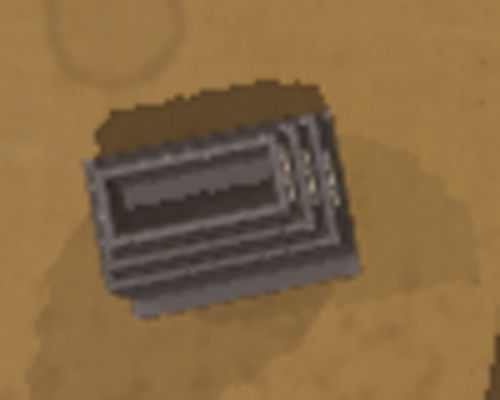

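View pics/b.png

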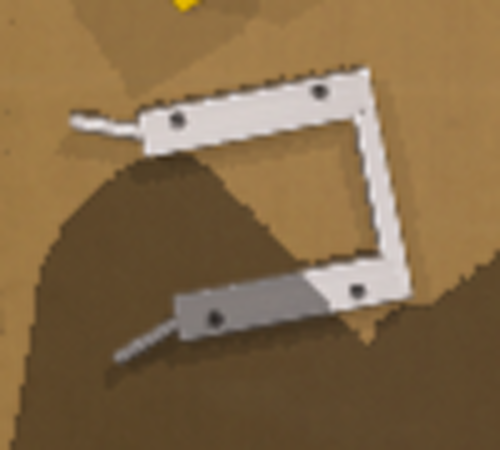

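View pics/c.png

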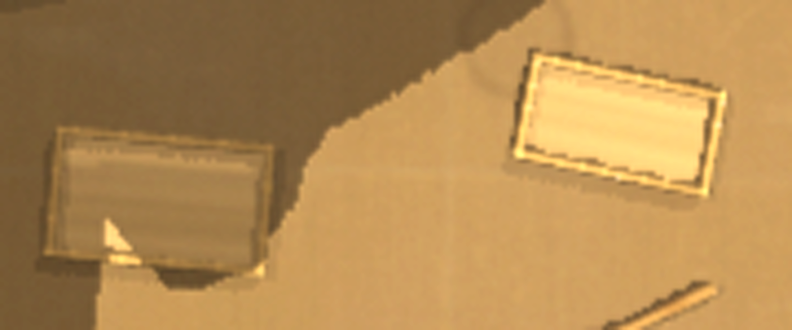

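View pics/d.png

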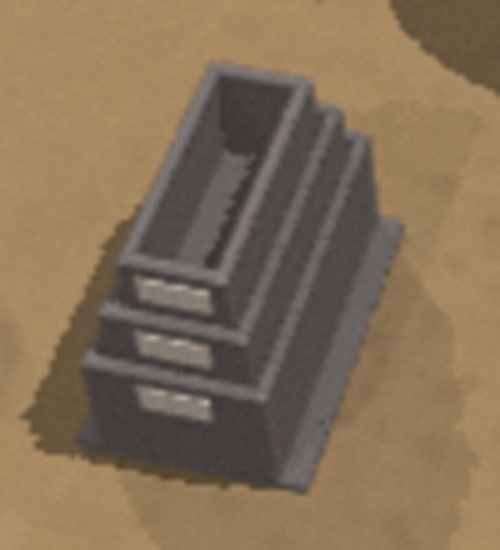

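```bash
cat > h.py <<'E'
import numpy as np, json
def cam(s): return s
C={'top':dict(f=565.8201261592186,c=(322.32287418205544,244.29618367075517),R=np.array([[0.01531216,-0.99973662,-0.01709468],[-0.99425455,-0.0134123,-0.10619793],[0.10594068,0.01862259,-0.99419805]]),t=np.array([0.00394945,0.58211828,1.40745348])),
'scene':dict(f=481.47081419565717,c=(319.2910300702574,237.49035586233254),R=np.array([[-9.01235586e-01,-4.33329201e-01,4.71936098e-04],[-2.89053894e-01,6.00360531e-01,-7.45664186e-01],[3.22834734e-01,-6.72155515e-01,-6.66321768e-01]]),t=np.array([0.53104623,0.21549534,0.91602322]))}
def ray(n,px,z):
    k=C[n];d=k['R'].T@np.array([(px[0]-k['c'][0])/k['f'],(px[1]-k['c'][1])/k['f'],1.]);o=-k['R'].T@k['t']
    return (o+d*(z-o[2])/d[2])
def proj(n,X):
    k=C[n];p=k['R']@np.asarray(X)+k['t'];return k['f']*p[:2]/p[2]+np.array(k['c'])
def crop(p,s,ox,oy): return ((p[0]+.5)/s-.5+ox,(p[1]+.5)/s-.5+oy)
E
python3 - <<'E'
from h import *
np.set_printoptions(precision=4,suppress=True)
def show(nm,n,pts,s,ox,oy,z):
    P=[ray(n,crop(p,s,ox,oy),z)[:2] for p in pts]
    print(nm,*P)
    print('  centre',np.mean(P,axis=0),'sides',[round(float(np.linalg.norm(P[i]-P[i-1])),4) for i in range(len(P))],'ang',[round(float(np.degrees(np.arctan2(*(P[i]-P[i-1])[::-1]))),1) for i in range(len(P))])
show('small top','top',[(90,161),(276,134),(286,209),(110,242)],5,165,195,.1)
show('small scene','scene',[(213,65),(312,80),(228,278),(120,265)],5,195,290,.1)
show('large rim scene','scene',[(372,138),(264,395),(86,355)],5,195,290,.056)
show('foot','scene',[(402,225),(305,490),(80,440)],5,195,290,.006)
show('rails lip inner','top',[(148,156),(358,120),(380,256),(178,296)],5,260,185,.0145)
show('rails outer','top',[(141,110),(369,69),(411,296),(182,341)],5,260,185,.0145)
show('middle bay rim','top',[(60,126),(275,147),(263,273),(43,256)],4.4,295,255,.011)
show('small bay rim','top',[(533,48),(729,92),(709,197),(514,158)],4.4,295,255,.011)
for p in [(407,203),(190,320),(265,318),(465,213)]: print(ray('top',p,.01))
print(ray('top',(297,156),.05))
E
```

```text
small top [0.613  0.3524] [0.6274 0.2619] [0.5907 0.2557] [0.5734 0.341 ]
  centre [0.6011 0.3027] sides [0.0412, 0.0917, 0.0373, 0.087] ang [16.1, -80.9, -170.5, 101.5]
small scene [0.6276 0.2644] [0.5915 0.2548] [0.5722 0.3407] [0.6078 0.352 ]
  centre [0.5998 0.303 ] sides [0.0899, 0.0373, 0.0881, 0.0373] ang [-77.2, -165.2, 102.7, 17.6]
large rim scene [0.5792 0.2391] [0.5565 0.3515] [0.6206 0.3646]
  centre [0.5854 0.3184] sides [0.1322, 0.1147, 0.0654] ang [-108.2, 101.4, 11.6]
foot [0.5705 0.2378] [0.5446 0.3526] [0.628  0.3705]
  centre [0.581  0.3203] sides [0.1446, 0.1177, 0.0853] ang [-113.4, 102.7, 12.1]
rails lip inner [0.6568 0.0995] [ 0.677  -0.0089] [ 0.6062 -0.0212] [0.5841 0.0825]
  centre [0.631 0.038] sides [0.0746, 0.1103, 0.0718, 0.106] ang [13.2, -79.4, -170.1, 102.0]
rails outer [0.6808 0.1037] [ 0.7038 -0.0143] [ 0.5857 -0.0374] [0.5609 0.08  ]
  centre [0.6328 0.033 ] sides [0.1223, 0.1201, 0.1204, 0.12] ang [11.2, -79.0, -168.9, 102.0]
middle bay rim [0.4834 0.0472] [ 0.473  -0.0779] [ 0.4004 -0.0716] [0.4081 0.0557]
  centre [ 0.4412 -0.0116] sides [0.0757, 0.1255, 0.0729, 0.1275] ang [-6.4, -94.7, 175.1, 86.5]
small bay rim [ 0.5327 -0.2274] [ 0.5087 -0.3407] [ 0.4479 -0.3285] [ 0.4687 -0.2162]
  centre [ 0.4895 -0.2782] sides [0.0649, 0.1158, 0.062, 0.1142] ang [-9.9, -101.9, 168.7, 79.5]
[ 0.6949 -0.2052  0.01  ]
[0.3853 0.3477 0.01  ]
[0.3934 0.1559 0.01  ]
[ 0.6705 -0.3547  0.01  ]
[0.8058 0.0801 0.05  ]
```

```bash
cat > g.py <<'E'
import sys, numpy as np
from scipy.spatial.transform import Rotation as Ro
from plant import ctrl
o=ctrl.get_obs(); R=Ro.from_euler('xyz',o['orientation'],degrees=True)
print('t',round(o['clock'],2),'pos',o['tool_pos'].round(4),'rpy',o['orientation'].round(2),'F',o['force'].round(1),'open',round(o['opening'],4),'j',o['joint_pos'].round(0))
if len(sys.argv)>4:
    x,y,z,yaw=map(float,sys.argv[1:5])
    T=Ro.from_euler('xyz',[180,0,yaw],degrees=True)
    print('shift',R.inv().apply(np.array([x,y,z])-o['tool_pos']).round(4),'turn',(R.inv()*T).as_rotvec().round(4))
E
python3 g.py 0.600 0.303 0.200 -78.3
```

```text
t 0.15 pos [ 0.3042 -0.6022  0.2428] rpy [ 1.7993e+02 -1.0000e-02 -1.5320e+02] F [-0.5  0.6  0.8] open 0.0879 j [-47.  21.   1.  -0. -70. -17.]
shift [-0.6721  0.6745  0.0436] turn [ 1.2000e-03  7.0000e-04 -1.3073e+00]
```

```bash
python3 -m handwheel '[[-0.042,0.042,0,0,0,-0.08],[-0.084,0.084,0,0,0,-0.16],[-0.126,0.126,0,0,0,-0.24],[-0.168,0.168,0,0,0,-0.32],[-0.21,0.21,0,0,0,-0.41],[-0.252,0.252,0,0,0,-0.49],[-0.294,0.294,0,0,0,-0.57],[-0.336,0.336,0,0,0,-0.65]]' -1; python3 g.py 0.600 0.303 0.200 -78.3
```

```text
clock: 1.15
tool_pos: [0.4529, -0.1492, 0.2437]
orientation: [-180.0, 0.0, -115.8]
force: [0.8, -0.0, -1.4]
opening: 0.0876
t 1.15 pos [ 0.4529 -0.1492  0.2437] rpy [-1.7998e+02  1.0000e-02 -1.1580e+02] F [ 0.8 -0.  -1.4] open 0.0876 j [  5.   2. -23.  -0. -65. -31.]
shift [-0.4711  0.0644  0.0438] turn [-5.000e-04  1.000e-04 -6.545e-01]
```

```bash
python3 -m handwheel '[[-0.058,0.008,0.005,0,0,-0.08],[-0.116,0.016,0.01,0,0,-0.16],[-0.174,0.024,0.015,0,0,-0.24],[-0.232,0.032,0.02,0,0,-0.32],[-0.29,0.04,0.026,0,0,-0.41],[-0.348,0.048,0.032,0,0,-0.49],[-0.406,0.056,0.038,0,0,-0.57],[-0.471,0.064,0.044,0,0,-0.654]]'; python3 -m handwheel '[[0,0,0,0,0,0],[0,0,0,0,0,0]]'
python3 g.py 0.600 0.303 0.200 -78.3; python3 - <<'E'
from plant import ctrl
import cv2
for n in ("wrist","top"):
    s=ctrl.snapshot(n); cv2.imwrite(f"pics/{n}1.png",s["img"])
import numpy as np
s=ctrl.snapshot("wrist");np.savez('w1.npz',**s)
E
```

```text
clock: 2.15
tool_pos: [0.6005, 0.2991, 0.1995]
orientation: [180.0, -0.0, -78.3]
force: [-0.3, 0.1, 0.5]
opening: 0.0875
clock: 2.4
tool_pos: [0.5998, 0.2973, 0.199]
orientation: [179.9, -0.0, -78.5]
force: [0.5, -0.8, -0.7]
opening: 0.0877
t 2.4 pos [0.5998 0.2973 0.199 ] rpy [ 1.7991e+02 -5.0000e-02 -7.8470e+01] F [ 0.5 -0.8 -0.7] open 0.0877 j [ 43.  22.  -4.  -0. -65. -31.]
shift [-0.0055 -0.0013 -0.001 ] turn [ 0.0015 -0.0008 -0.003 ]
```

View pics/wrist1.png

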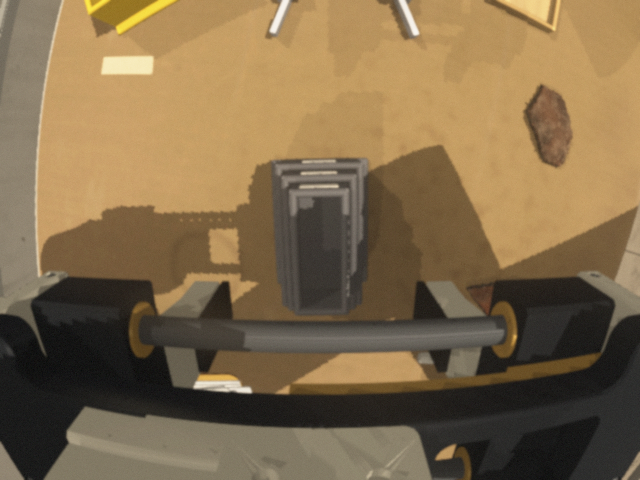

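View pics/top1.png

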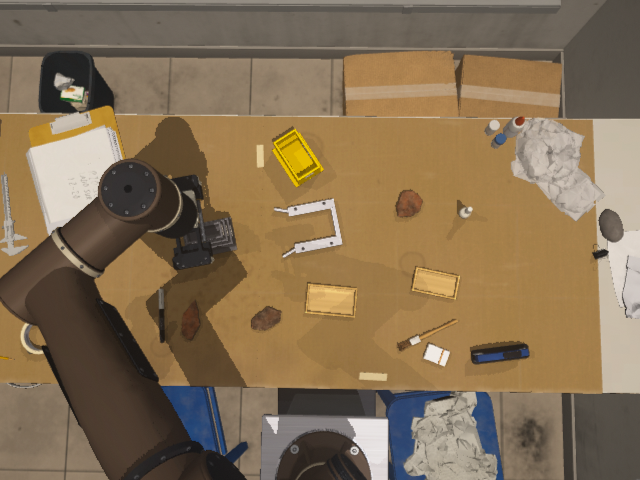

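The wrist view shows the nest centred between the fingers, with the small rim around (290–354, 184–312). In the top view both trays are now lit, so I'll refine everything from these two views.

```bash
cat >> h.py <<'E'
def wray(f,px,z):
    s=np.load(f);d=np.array([px[0]-s['cx'],px[1]-s['cy']]);r=np.linalg.norm(d);th=r/s['fx']
    v=s['R'].T@np.array([*(np.sin(th)*d/max(r,1e-9)),np.cos(th)]);o=-s['R'].T@s['t'];return o+v*(z-o[2])/v[2]
E
python3 - <<'E'
import cv2,numpy as np
t=cv2.imread("pics/top1.png");w=cv2.imread("pics/wrist1.png")
cv2.imwrite("pics/e.png",cv2.resize(w[145:325,255:385],None,fx=4,fy=3.3,interpolation=cv2.INTER_CUBIC) if 0 else cv2.resize(w[145:325,255:385],None,fx=3.3,fy=3.3,interpolation=cv2.INTER_CUBIC))
cv2.imwrite("pics/f.png",cv2.resize(t[255:330,295:475],None,fx=4.4,fy=4.4,interpolation=cv2.INTER_CUBIC))
from h import *
hsv=cv2.cvtColor(t,cv2.COLOR_BGR2HSV)
# white rails mask minAreaRect
m=((hsv[...,1]<60)&(hsv[...,2]>130)).astype('uint8')
c,_=cv2.findContours(m[190:265,270:350],cv2.RETR_EXTERNAL,cv2.CHAIN_APPROX_SIMPLE)
for k in c:
    if cv2.contourArea(k)>100: print(cv2.contourArea(k),cv2.minAreaRect(k))
E
```

```text
962.5 ((38.062007904052734, 36.9349365234375), (50.00632858276367, 60.1622314453125), 79.15969848632812)
```

View pics/e.png

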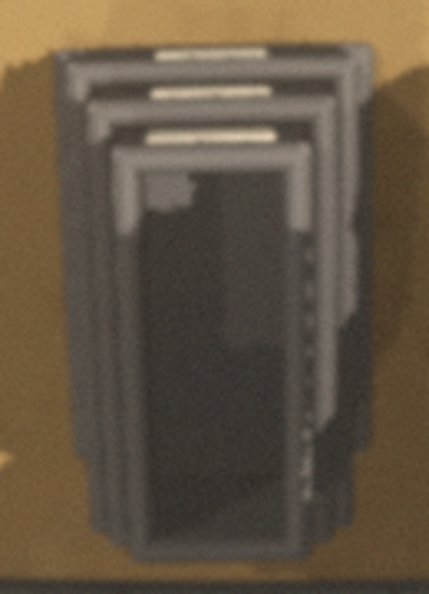

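View pics/f.png

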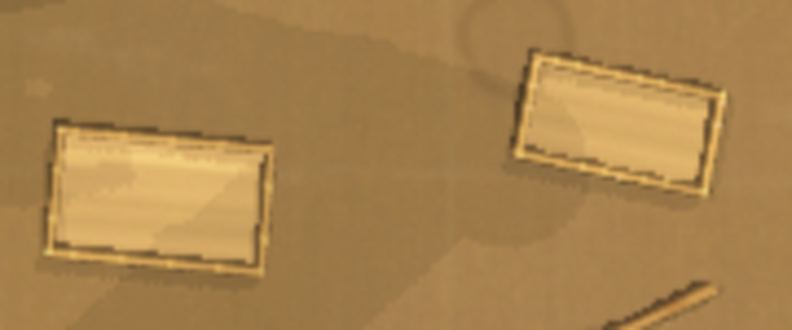

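```bash
python3 - <<'E'
from h import *
np.set_printoptions(precision=4,suppress=True)
def rep(nm,P):
    P=[p[:2] for p in P];print(nm,'centre',np.mean(P,axis=0),'sides',[round(float(np.linalg.norm(P[i]-P[i-1])),4) for i in range(4)],'ang',[round(float(np.degrees(np.arctan2(*(P[i]-P[i-1])[::-1]))),1) for i in range(4)])
rep('wr small',[wray('w1.npz',crop(p,3.3,255,145),.1) for p in [(112,146),(311,146),(301,557),(133,557)]])
rep('midbay',[ray('top',crop(p,4.4,295,255),.011) for p in [(56,123),(275,146),(263,275),(43,253)]])
rep('smallbay',[ray('top',crop(p,4.4,295,255),.011) for p in [(531,50),(728,91),(709,196),(515,155)]])
for p in [(70,55),(372,45)]: print(wray('w1.npz',crop(p,3.3,255,145),.056))
E
```

```text
wr small centre [0.6014 0.3014] sides [0.0908, 0.0397, 0.0907, 0.0372] ang [-77.2, -168.7, 101.2, 11.4]
midbay centre [ 0.4419 -0.011 ] sides [0.0755, 0.128, 0.0747, 0.1278] ang [-4.7, -95.1, 175.2, 85.2]
smallbay centre [ 0.49   -0.2779] sides [0.0618, 0.1161, 0.0619, 0.1139] ang [-8.7, -101.0, 169.2, 78.9]
[0.6466 0.2485 0.056 ]
[0.578  0.2323 0.056 ]
```

```bash
python3 -m handwheel '[[-0.005,-0.001,0.02,0,0,0],[-0.005,-0.001,0.05,0,0,0],[-0.005,-0.001,0.08,0,0,0],[-0.005,-0.001,0.11,0,0,0],[-0.005,-0.001,0.13,0,0,0],[-0.005,-0.001,0.142,0,0,0],[-0.005,-0.001,0.142,0,0,0],[-0.005,-0.001,0.142,0,0,0]]'; python3 g.py 0.6007 0.3025 0.057 -78.2;python3 - <<'E'
from plant import ctrl
import cv2
for n in ("wrist","scene"):
    s=ctrl.snapshot(n); cv2.imwrite(f"pics/{n}2.png",s["img"])
E
```

```text
clock: 3.55
tool_pos: [0.6009, 0.3027, 0.0591]
orientation: [-179.9, 0.0, -78.5]
force: [0.5, 0.1, 0.8]
opening: 0.0877
t 3.55 pos [0.6009 0.3027 0.0591] rpy [-1.7991e+02  4.0000e-02 -7.8490e+01] F [0.5 0.1 0.8] open 0.0877 j [ 43.  29. -12.   0. -49. -32.]
shift [0.0001 0.0002 0.0021] turn [-0.0016  0.0007 -0.005 ]
```

View pics/wrist2.png

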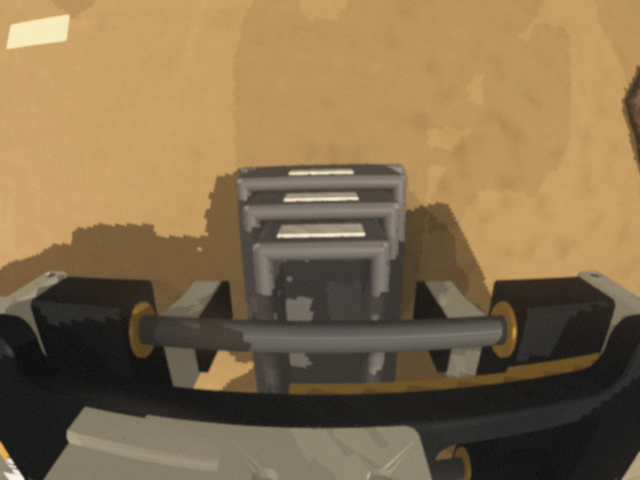

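View pics/scene2.png

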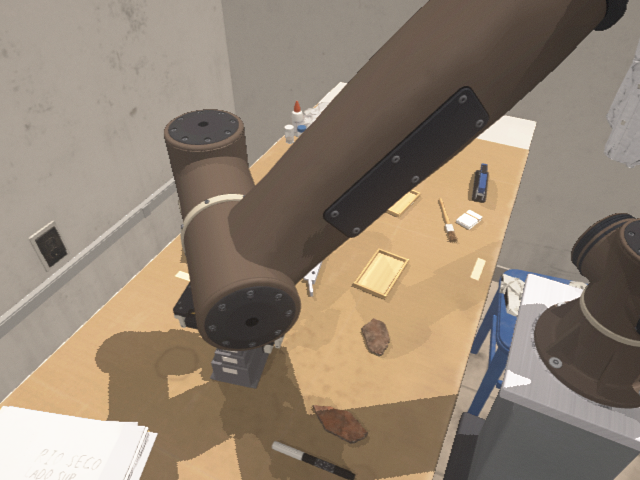

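```bash
python3 -m handwheel '[[0,0,0.003,0,0,0],[0,0,0.003,0,0,0]]' -1; python3 -m handwheel '[[0,0,0,0,0,0],[0,0,0,0,0,0],[0,0,0,0,0,0],[0,0,0,0,0,0],[0,0,0,0,0,0],[0,0,0,0,0,0]]' 1; python3 g.py 0.58 0.300 0.057 -78.7
```

```text
clock: 3.9
tool_pos: [0.6001, 0.3024, 0.0548]
orientation: [180.0, 0.0, -78.5]
force: [0.8, 0.4, -0.2]
opening: 0.0874
clock: 4.65
tool_pos: [0.6003, 0.3025, 0.0549]
orientation: [-180.0, 0.0, -78.5]
force: [0.5, -0.0, -1.1]
opening: 0.0676
t 4.65 pos [0.6003 0.3025 0.0549] rpy [-179.99    0.    -78.48] F [ 0.5 -0.  -1.1] open 0.0676 j [ 43.  30. -12.   0. -49. -32.]
shift [-0.0016  0.0204 -0.0021] turn [-0.0001  0.      0.0038]
```

```bash
python3 g.py 0.6006 0.190 0.0555 -78.7;  python3 g.py 0.630 0.043 0.0555 -78.7
```

```text
t 4.65 pos [0.6003 0.3025 0.0549] rpy [-179.99    0.    -78.48] F [ 0.5 -0.  -1.1] open 0.0676 j [ 43.  30. -12.   0. -49. -32.]
shift [ 0.1103  0.0222 -0.0006] turn [-0.0001  0.      0.0038]
t 4.65 pos [0.6003 0.3025 0.0549] rpy [-179.99    0.    -78.48] F [ 0.5 -0.  -1.1] open 0.0676 j [ 43.  30. -12.   0. -49. -32.]
shift [ 0.2602  0.0227 -0.0006] turn [-0.0001  0.      0.0038]
```

```bash
python3 -m handwheel '[[0.012,0.003,-0.0005,0,0,0],[0.028,0.006,-0.0005,0,0,0.004],[0.044,0.009,-0.0005,0,0,0.004],[0.06,0.013,-0.0005,0,0,0.004],[0.076,0.017,-0.0005,0,0,0.004],[0.092,0.02,-0.0005,0,0,0.004],[0.105,0.022,-0.0005,0,0,0.004],[0.110,0.022,-0.0005,0,0,0.004]]'; python3 -m handwheel '[[0,0,0,0,0,0],[0,0,0,0,0,0],[0,0,0,0,0,0]]';python3 g.py 0.630 0.043 0.0555 -78.7
python3 - <<'E'
from plant import ctrl
import cv2,numpy as np
s=ctrl.snapshot("wrist"); cv2.imwrite("pics/wrist3.png",s["img"]);np.savez('w3.npz',**s)
s=ctrl.snapshot("top"); cv2.imwrite("pics/top3.png",s["img"])
E
```

```text
clock: 5.65
tool_pos: [0.6007, 0.1892, 0.0554]
orientation: [180.0, -0.0, -78.8]
force: [0.2, -0.1, -6.2]
opening: 0.0675
clock: 6.02
tool_pos: [0.6007, 0.1908, 0.0553]
orientation: [-180.0, 0.0, -78.7]
force: [-0.0, 1.2, -6.0]
opening: 0.0678
t 6.03 pos [0.6007 0.1908 0.0553] rpy [-180.      0.    -78.68] F [-0.   1.2 -6. ] open 0.0678 j [ 35.  26. -18.  -0. -46. -24.]
shift [ 0.1507  0.0002 -0.0002] turn [-0.0001  0.0001  0.0003]
```

View pics/wrist3.png

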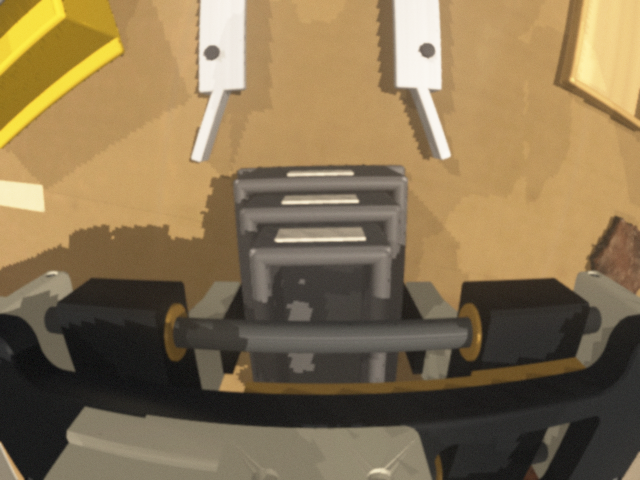

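View pics/top3.png

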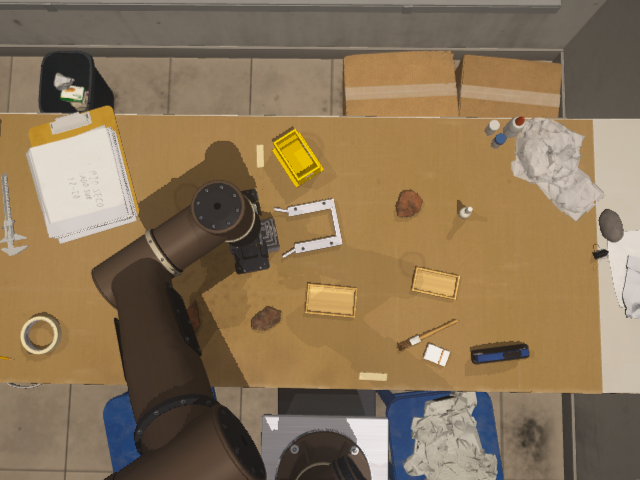

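```bash
python3 - <<'E'
from h import *
np.set_printoptions(precision=4,suppress=True)
H=np.array([.630,.043]);a=np.radians(-78.7);u=np.array([np.cos(a),np.sin(a)]);v=np.array([-u[1],u[0]])
for nm,p,z in [('lipinL',(245,90),.0145),('lipinR',(396,90),.0145),('outL',(199,92),.0145),('outR',(441,90),.0145),('boltL',(212,52),.0145),('boltR',(427,50),.0145),('lipL far',(245,20),.0145),('lipR far',(393,20),.0145),('tipL',(197,160),.0145),('tipR',(445,157),.0145),('rimL',(235,175),.056),('rimR',(407,172),.056)]:
    P=wray('w3.npz',p,z)[:2];print(nm,P,'home frame',(P-H)@u,(P-H)@v)
E
```

```text
lipinL [0.6576 0.101 ] home frame -0.05145826383314297 0.03838835862199724
lipinR [0.5851 0.0867] home frame -0.051613869481082694 -0.035451153409959836
outL [0.6811 0.105 ] home frame -0.05075621176402271 0.062249862143774634
outR [0.5627 0.0806] home frame -0.05002471331991845 -0.05866746571727548
boltL [0.6784 0.0837] home frame -0.03039181652675137 0.05547606609461867
boltR [0.5737 0.062 ] home frame -0.02968714829819756 -0.05146150273308879
lipL far [0.6651 0.0649] home frame -0.014628770996887093 0.038761489523967775
lipR far [0.5934 0.0509] home frame -0.014948451079186352 -0.03433835178371688
tipL [0.6762 0.1394] home frame -0.08551943523580849 0.06423111760692173
tipR [0.5531 0.1135] home frame -0.08416253668005812 -0.06157444860287777
rimL [0.6462 0.1377] home frame -0.08970409269810996 0.03444048591506521
rimR [0.5811 0.1236] home frame -0.08862053878297214 -0.032129379188226004
```

```bash
python3 -m handwheel '[[0.01,-0.0005,0,0,0,0],[0.025,-0.0005,0,0,0,0],[0.04,-0.0005,0,0,0,0],[0.055,-0.0005,0,0,0,0],[0.07,-0.0005,0,0,0,0],[0.08,-0.0005,0,0,0,0],[0.085,-0.0005,0,0,0,0]]';python3 -m handwheel '[[0.008,0,0,0,0,0],[0.018,0,0,0,0,0],[0.028,0,0,0,0,0],[0.038,0,0,0,0,0],[0.048,0,0,0,0,0],[0.055,0,0,0,0,0],[0.058,0,0,0,0,0],[0.058,0,0,0,0,0]]';python3 g.py 0.630 0.043 0.0555 -78.7
```

```text
clock: 7.0
tool_pos: [0.6179, 0.1062, 0.0554]
orientation: [180.0, 0.0, -78.8]
force: [-0.0, 0.7, -5.9]
opening: 0.0678
clock: 8.0
tool_pos: [0.6292, 0.05, 0.0553]
orientation: [-180.0, 0.0, -78.7]
force: [0.2, 0.1, -6.2]
opening: 0.0678
t 8.0 pos [0.6292 0.05   0.0553] rpy [-180.      0.    -78.73] F [ 0.2  0.1 -6.2] open 0.0678 j [ 22.  26. -18.  -0. -46. -11.]
shift [ 0.007   0.0006 -0.0002] turn [-0.      0.     -0.0005]
```

```bash
python3 -m handwheel '[[0.002,0,0,0,0,0],[0.004,0,0,0,0,0],[0.006,0,0,0,0,0],[0.007,0,0,0,0,0]]';python3 -m handwheel '[[0.001,0,0,0,0,0],[0.002,0,0,0,0,0]]';python3 -m handwheel '[[0.001,0,0,0,0,0],[0.002,0,0,0,0,0]]';python3 g.py 0.630 0.043 0.0555 -78.7
```

```text
clock: 8.5
tool_pos: [0.6305, 0.0437, 0.0554]
orientation: [-180.0, 0.0, -78.7]
force: [-2.1, 5.9, -2.8]
opening: 0.0679
clock: 8.75
tool_pos: [0.6307, 0.0433, 0.0558]
orientation: [-179.9, 0.1, -78.8]
force: [-5.3, 14.3, 1.8]
opening: 0.0676
clock: 9.0
tool_pos: [0.6311, 0.0428, 0.0561]
orientation: [-179.9, 0.2, -78.8]
force: [-8.8, 21.2, 3.7]
opening: 0.0678
t 9.0 pos [0.6311 0.0428 0.0561] rpy [-179.9     0.22  -78.76] F [-8.8 21.2  3.7] open 0.0678 j [ 21.  26. -17.  -0. -46. -10.]
shift [-0.0004  0.001   0.0006] turn [-0.0018  0.0039 -0.001 ]
```

```bash
python3 -m handwheel '[[-0.002,0,0.0005,0,0,0],[-0.0035,0,0.0005,0,0,0],[-0.0035,0,0.0005,0,0,0]]'; python3 -m handwheel '[[0,0,0,0,0,0],[0,0,0,0,0,0],[0,0,0,0,0,0],[0,0,0,0,0,0]]' -1;python3 g.py 0.630 0.043 0.0555 -78.7;python3 - <<'E'
from plant import ctrl
import cv2,numpy as np
s=ctrl.snapshot("wrist"); cv2.imwrite("pics/wrist4.png",s["img"]);np.savez('w4.npz',**s)
E
```

```text
clock: 9.38
tool_pos: [0.6308, 0.0435, 0.0551]
orientation: [-180.0, 0.0, -78.7]
force: [-0.8, 5.3, -3.9]
opening: 0.0678
clock: 9.88
tool_pos: [0.6308, 0.0426, 0.055]
orientation: [-180.0, -0.0, -78.7]
force: [0.6, -0.5, -1.4]
opening: 0.0873
t 9.88 pos [0.6308 0.0426 0.055 ] rpy [-1.7998e+02 -1.0000e-02 -7.8720e+01] F [ 0.6 -0.5 -1.4] open 0.0873 j [ 22.  26. -17.   0. -46. -10.]
shift [-0.0006  0.0007 -0.0005] turn [-0.0003 -0.0001 -0.0004]
```

View pics/wrist4.png

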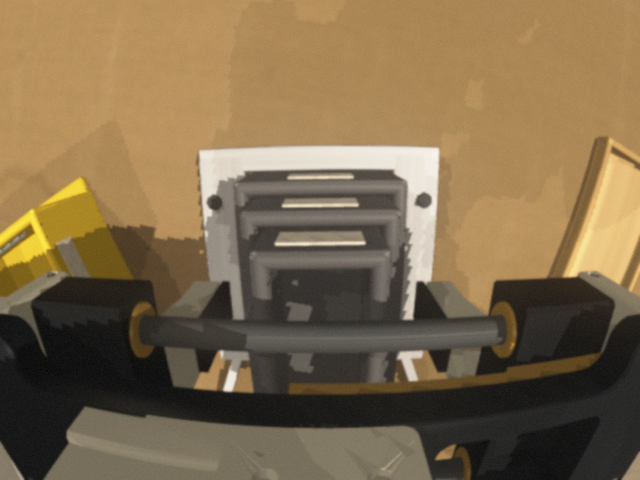

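The nest sits symmetrically between the rails, with its rim at x 235–407 and the rails at 200–438, and it is released at home. Next I rise to grip the small tub.

```bash
python3 -m handwheel '[[-0.001,0,-0.015,0,0,0],[-0.001,0,-0.03,0,0,0],[-0.001,0,-0.0425,0,0,0],[-0.001,0,-0.0425,0,0,0],[-0.001,0,-0.0425,0,0,0]]';python3 -m handwheel '[[0,0,0,0,0,0],[0,0,0,0,0,0],[0,0,0,0,0,0],[0,0,0,0,0,0],[0,0,0,0,0,0],[0,0,0,0,0,0],[0,0,0,0,0,0],[0,0,0,0,0,0]]' 1;python3 g.py 0.630 0.043 0.0975 -78.7;python3 - <<'E'
from plant import ctrl
import cv2,numpy as np
s=ctrl.snapshot("wrist"); cv2.imwrite("pics/wrist5.png",s["img"])
s=ctrl.snapshot("scene"); cv2.imwrite("pics/scene5.png",s["img"])
E
```

```text
clock: 10.55
tool_pos: [0.6302, 0.0438, 0.0973]
orientation: [180.0, 0.0, -78.7]
force: [0.7, 0.9, -1.2]
opening: 0.0873
clock: 11.55
tool_pos: [0.6305, 0.0438, 0.0974]
orientation: [-180.0, 0.0, -78.7]
force: [0.9, 0.4, -0.8]
opening: 0.0393
t 11.55 pos [0.6305 0.0438 0.0974] rpy [-179.99    0.    -78.71] F [ 0.9  0.4 -0.8] open 0.0393 j [ 22.  24. -15.  -0. -51. -10.]
shift [ 0.0007  0.0006 -0.0001] turn [-0.0002  0.     -0.0003]
```

View pics/wrist5.png

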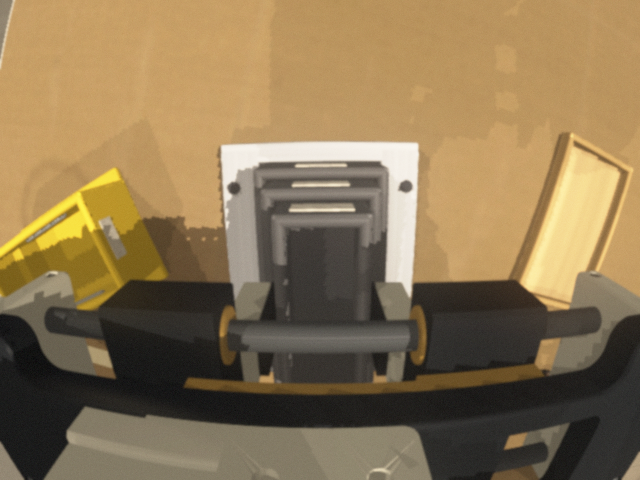

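View pics/scene5.png

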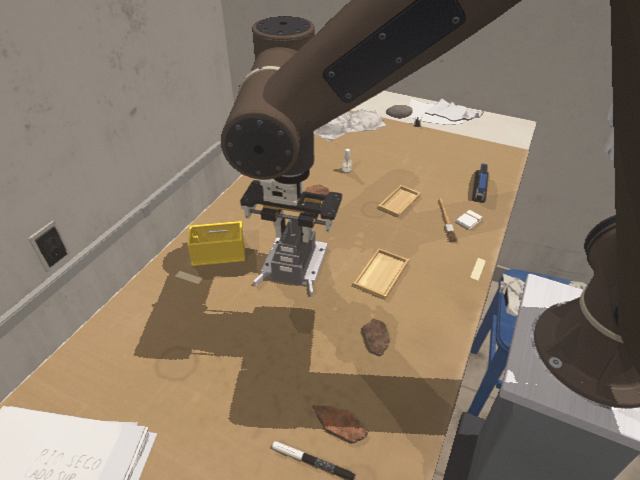

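The fingers hold the small tub at an opening of 39 mm. I'll pull it straight up, slowly.

```bash
python3 -m handwheel '[[0,0,-0.002,0,0,0],[0,0,-0.004,0,0,0],[0,0,-0.006,0,0,0],[0,0,-0.009,0,0,0],[0,0,-0.014,0,0,0],[0,0,-0.02,0,0,0],[0,0,-0.03,0,0,0]]';python3 -m handwheel '[[0,0,-0.02,0,0,0],[0,0,-0.04,0,0,0],[0,0,-0.06,0,0,0],[0,0,-0.08,0,0,0],[0,0,-0.09,0,0,0],[0,0,-0.09,0,0,0],[0,0,-0.09,0,0,0]]';python3 g.py 0.490 -0.278 0.200 -100.9;python3 - <<'E'
from plant import ctrl
import cv2,numpy as np
s=ctrl.snapshot("wrist"); cv2.imwrite("pics/wrist6.png",s["img"])
s=ctrl.snapshot("scene"); cv2.imwrite("pics/scene6.png",s["img"])
E
```

```text
clock: 12.52
tool_pos: [0.6303, 0.0437, 0.1278]
orientation: [180.0, -0.0, -78.7]
force: [0.4, -0.8, -0.7]
opening: 0.0396
clock: 13.4
tool_pos: [0.6299, 0.0437, 0.2165]
orientation: [179.9, 0.0, -78.7]
force: [0.8, 0.6, -0.0]
opening: 0.0396
t 13.4 pos [0.6299 0.0437 0.2165] rpy [ 1.7993e+02  1.0000e-02 -7.8720e+01] F [ 0.8  0.6 -0. ] open 0.0396 j [ 22.  18.  -7.  -0. -65. -10.]
shift [0.2881 0.2001 0.0167] turn [ 1.300e-03 -1.000e-04  3.871e-01]
```

View pics/wrist6.png

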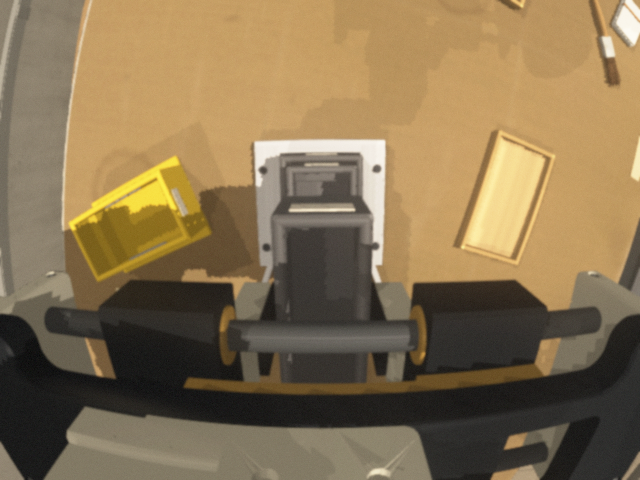

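View pics/scene6.png

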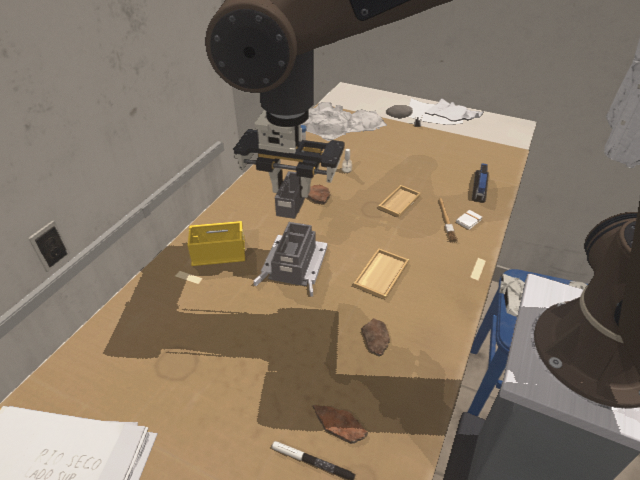

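```bash
python3 -m handwheel '[[0.02,0.014,0,0,0,0.03],[0.06,0.042,0,0,0,0.08],[0.105,0.073,0,0,0,0.14],[0.15,0.104,0,0,0,0.2],[0.195,0.135,0,0,0,0.26],[0.24,0.167,0,0,0,0.32],[0.275,0.191,0,0,0,0.37],[0.288,0.200,0,0,0,0.387]]';python3 -m handwheel '[[0,0,0.04,0,0,0],[0,0,0.07,0,0,0],[0,0,0.08,0,0,0],[0,0,0.08,0,0,0],[0,0,0.08,0,0,0]]';python3 g.py 0.490 -0.278 0.050 -100.9;python3 - <<'E'
from plant import ctrl
import cv2,numpy as np
s=ctrl.snapshot("wrist"); cv2.imwrite("pics/wrist7.png",s["img"]);np.savez('w7.npz',**s)
s=ctrl.snapshot("top"); cv2.imwrite("pics/top7.png",s["img"])
E
```

```text
clock: 14.5
tool_pos: [0.4887, -0.28, 0.2171]
orientation: [180.0, -0.0, -101.1]
force: [-0.2, 0.5, -0.5]
opening: 0.0396
clock: 15.12
tool_pos: [0.4915, -0.2779, 0.1386]
orientation: [-179.9, -0.0, -100.9]
force: [0.1, -0.1, 0.4]
opening: 0.0399
t 15.12 pos [ 0.4915 -0.2779  0.1386] rpy [-1.7989e+02 -2.0000e-02 -1.0085e+02] F [ 0.1 -0.1  0.4] open 0.0399 j [-10.  15. -22.   0. -53.  -1.]
shift [0.0004 0.0017 0.0886] turn [-0.0019 -0.0003  0.0008]
```

View pics/wrist7.png

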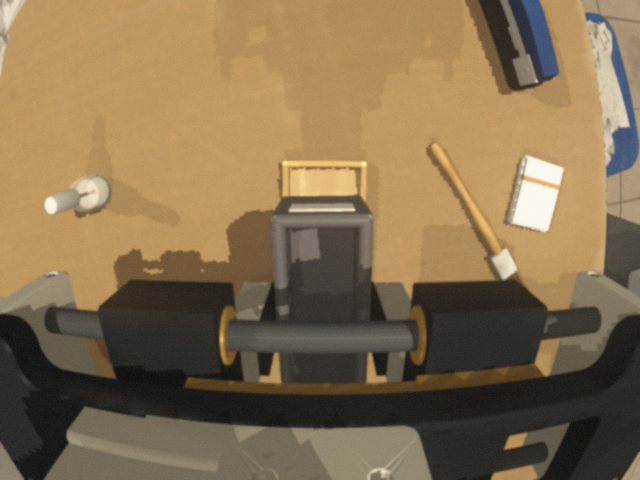

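View pics/top7.png

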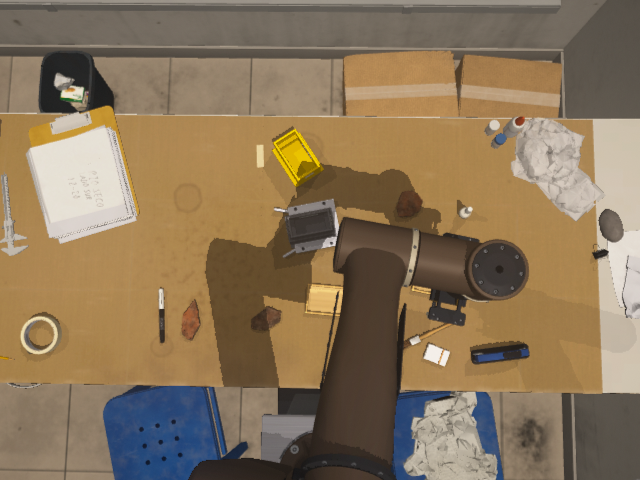

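```bash
python3 - <<'E'
from h import *
np.set_printoptions(precision=4,suppress=True)
B=np.array([.490,-.278]);a=np.radians(-100.9);u=np.array([np.cos(a),np.sin(a)]);v=np.array([-u[1],u[0]])
for nm,p,z in [('trayL',(281,161),.011),('trayR',(368,162),.011),('tubL',(272,212),.141),('tubR',(373,212),.141)]:
    P=wray('w7.npz',p,z)[:2];print(nm,(P-B)@u,(P-B)@v)
E
```

```text
trayL 0.05702073265055376 0.032273153880642634
trayR 0.05632307670858353 -0.030817732608889387
tubL 0.04594573272329826 0.02148217209121692
tubR 0.045945757083345765 -0.01748978067480691
```

```bash
python3 -m handwheel '[[0,0.001,0.02,0,0,0],[0,0.001,0.045,0,0,0],[0,0.001,0.065,0,0,0],[0,0.001,0.08,0,0,0],[0,0.001,0.087,0,0,0],[0,0.001,0.09,0,0,0],[0,0.001,0.09,0,0,0]]';python3 -m handwheel '[[0,0,0.001,0,0,0],[0,0,0.0015,0,0,0],[0,0,0.0015,0,0,0]]'; python3 g.py 0.490 -0.278 0.0464 -100.9
```

```text
clock: 16.1
tool_pos: [0.49, -0.2777, 0.0477]
orientation: [-180.0, -0.0, -100.9]
force: [0.1, 0.8, -0.6]
opening: 0.0399
clock: 16.48
tool_pos: [0.4899, -0.2777, 0.0463]
orientation: [-180.0, -0.0, -100.9]
force: [-0.6, 0.4, 2.6]
opening: 0.0397
t 16.48 pos [ 0.4899 -0.2777  0.0463] rpy [-1.7996e+02 -1.0000e-02 -1.0087e+02] F [-0.6  0.4  2.6] open 0.0397 j [-10.  22. -27.   0. -41.  -1.]
shift [ 0.0003 -0.0001 -0.0001] turn [-0.0007 -0.0001  0.0005]
```

Floor contact shows at the expected height, so I release and rise.

```bash
python3 -m handwheel '[[0,0,0,0,0,0],[0,0,0,0,0,0],[0,0,0,0,0,0],[0,0,0,0,0,0],[0,0,0,0,0,0]]' -1;python3 -m handwheel '[[0,0,-0.03,0,0,0],[0,0,-0.07,0,0,0],[0,0,-0.12,0,0,0],[0,0,-0.165,0,0,0],[0,0,-0.165,0,0,0]]' ; python3 g.py 0.6303 0.0433 0.210 -78.7; python3 - <<'E'
from plant import ctrl
import cv2,numpy as np
s=ctrl.snapshot("wrist"); cv2.imwrite("pics/wrist8.png",s["img"]);np.savez('w8.npz',**s)
s=ctrl.snapshot("scene"); cv2.imwrite("pics/scene8.png",s["img"])
E
```

```text
clock: 17.1
tool_pos: [0.4896, -0.2776, 0.0458]
orientation: [180.0, -0.0, -100.9]
force: [0.3, 0.5, -0.1]
opening: 0.0839
clock: 17.73
tool_pos: [0.4917, -0.2783, 0.2151]
orientation: [-179.6, -0.0, -100.9]
force: [0.5, -0.3, -0.6]
opening: 0.0875
t 17.73 pos [ 0.4917 -0.2783  0.2151] rpy [-1.7957e+02 -5.0000e-02 -1.0086e+02] F [ 0.5 -0.3 -0.6] open 0.0875 j [-10.  11. -16.   0. -62.  -1.]
shift [-0.342  -0.0755  0.0054] turn [-0.0073 -0.0022 -0.3867]
```

View pics/wrist8.png

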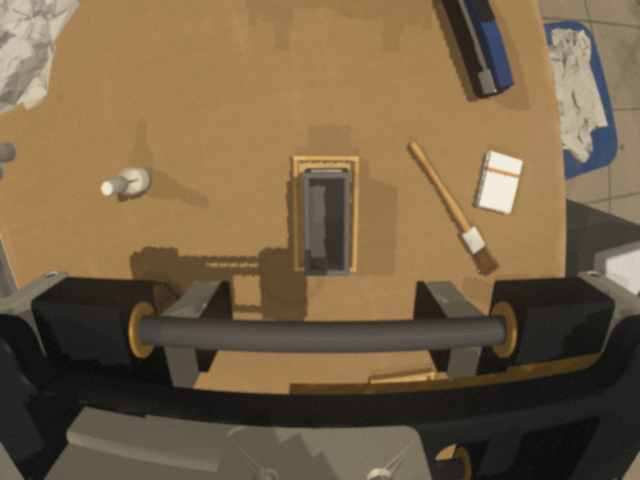

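View pics/scene8.png

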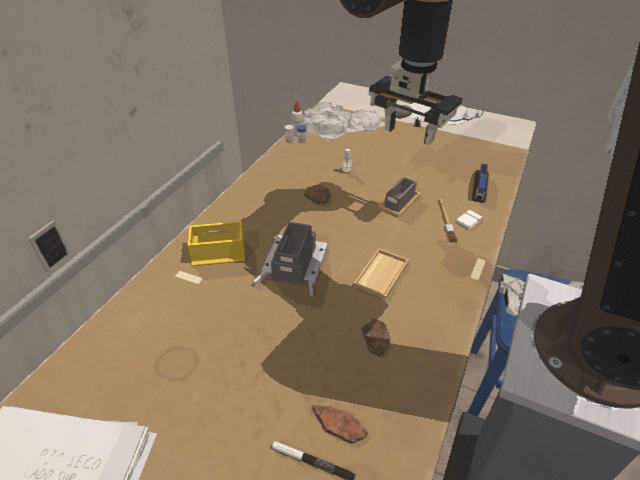

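The small tub sits upright in the small tray, at wrist (327,220). Now back over the nest.

```bash
python3 -m handwheel '[[-0.03,-0.006,0,0,0,-0.03],[-0.08,-0.017,0,0,0,-0.09],[-0.13,-0.029,0,0,0,-0.15],[-0.18,-0.04,0,0,0,-0.2],[-0.23,-0.051,0,0,0,-0.26],[-0.28,-0.062,0,0,0,-0.32],[-0.325,-0.072,0,0,0,-0.37],[-0.342,-0.0755,0.005,0,0,-0.387]]';python3 -m handwheel '[[0,0,0.04,0,0,0],[0,0,0.08,0,0,0],[0,0,0.09,0,0,0],[0,0,0.09,0,0,0],[0,0,0.09,0,0,0]]'; python3 g.py 0.6303 0.0433 0.0755 -78.7; python3 - <<'E'
from plant import ctrl
import cv2,numpy as np
s=ctrl.snapshot("wrist"); cv2.imwrite("pics/wrist9.png",s["img"]);np.savez('w9.npz',**s)
E
```

```text
clock: 18.82
tool_pos: [0.6286, 0.0462, 0.2039]
orientation: [179.9, -0.0, -78.5]
force: [-0.3, -0.2, -0.9]
opening: 0.0876
clock: 19.45
tool_pos: [0.6293, 0.044, 0.1174]
orientation: [-179.9, -0.0, -78.7]
force: [1.3, -0.2, 0.4]
opening: 0.0876
t 19.45 pos [0.6293 0.044  0.1174] rpy [-179.88   -0.    -78.72] F [ 1.3 -0.2  0.4] open 0.0876 j [ 22.  22. -14.   0. -53. -10.]
shift [ 0.0008 -0.0007  0.0419] turn [-0.0022 -0.     -0.0003]
```

View pics/wrist9.png

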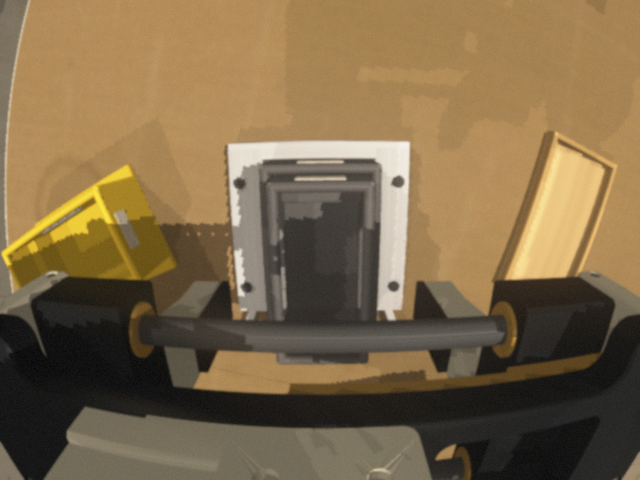

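```bash
python3 -m handwheel '[[0,0,0.02,0,0,0],[0,0,0.035,0,0,0],[0,0,0.0415,0,0,0],[0,0,0.0415,0,0,0],[0,0,0.0415,0,0,0]]'; python3 g.py 0.6303 0.0433 0.0755 -78.7; python3 -m handwheel '[[0,0,0,0,0,0],[0,0,0,0,0,0],[0,0,0,0,0,0],[0,0,0,0,0,0],[0,0,0,0,0,0],[0,0,0,0,0,0],[0,0,0,0,0,0]]' 1; python3 g.py 0.6303 0.0433 0.0755 -78.7
```

```text
clock: 20.12
tool_pos: [0.6288, 0.0441, 0.0749]
orientation: [-180.0, -0.0, -78.7]
force: [0.2, 0.2, 0.0]
opening: 0.0875
t 20.12 pos [0.6288 0.0441 0.0749] rpy [-179.96   -0.    -78.7 ] F [0.2 0.2 0. ] open 0.0875 j [ 22.  25. -17.   0. -48. -10.]
shift [ 0.0011 -0.0013 -0.0006] turn [-0.0008 -0.     -0.    ]
clock: 21.0
tool_pos: [0.6291, 0.0441, 0.0747]
orientation: [-179.9, 0.0, -78.7]
force: [3.1, 0.9, 1.4]
opening: 0.054
t 21.0 pos [0.6291 0.0441 0.0747] rpy [-179.92    0.    -78.7 ] F [3.1 0.9 1.4] open 0.054 j [ 22.  25. -17.   0. -48. -10.]
shift [ 0.0011 -0.001  -0.0008] turn [-0.0014  0.     -0.    ]
```

```bash
python3 -m handwheel '[[0,-0.001,0,0,0,0],[0,-0.001,-0.001,0,0,0],[0,-0.001,-0.002,0,0,0],[0,-0.001,-0.003,0,0,0]]';python3 -m handwheel '[[0,0,-0.001,0,0,0],[0,0,-0.002,0,0,0],[0,0,-0.003,0,0,0],[0,0,-0.005,0,0,0]]';python3 -m handwheel '[[0,0,-0.002,0,0,0],[0,0,-0.005,0,0,0],[0,0,-0.01,0,0,0],[0,0,-0.016,0,0,0],[0,0,-0.025,0,0,0]]'; python3 g.py; python3 - <<'E'
from plant import ctrl
import cv2,numpy as np
s=ctrl.snapshot("wrist"); cv2.imwrite("pics/wrist10.png",s["img"]);np.savez('w9.npz',**s)
s=ctrl.snapshot("scene"); cv2.imwrite("pics/scene10.png",s["img"])
E
```

```text
clock: 21.5
tool_pos: [0.6288, 0.0441, 0.0765]
orientation: [179.9, 0.0, -78.7]
force: [2.0, 0.3, -6.6]
opening: 0.0537
clock: 22.0
tool_pos: [0.6293, 0.0441, 0.0825]
orientation: [180.0, -0.0, -78.7]
force: [-0.4, 1.1, -2.8]
opening: 0.0536
clock: 22.62
tool_pos: [0.6293, 0.0441, 0.1079]
orientation: [180.0, -0.0, -78.7]
force: [-0.4, 0.2, -2.1]
opening: 0.0539
t 22.62 pos [0.6293 0.0441 0.1079] rpy [179.99  -0.   -78.72] F [-0.4  0.2 -2.1] open 0.0539 j [ 22.  23. -15.   0. -52. -10.]
```

View pics/scene10.png

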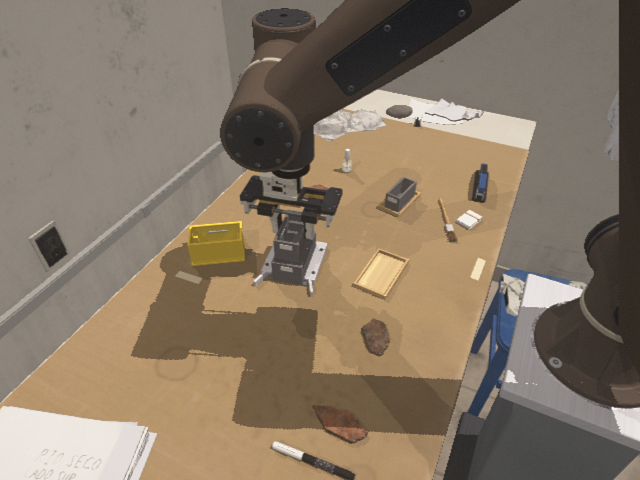

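The middle tub is rising alone while the large tub stays under the rails. I'll lift it clear.

```bash
python3 -m handwheel '[[0,0,-0.02,0,0,0],[0,0,-0.04,0,0,0],[0,0,-0.06,0,0,0],[0,0,-0.08,0,0,0],[0,0,-0.085,0,0,0],[0,0,-0.085,0,0,0]]'; python3 g.py 0.4419 -0.0113 0.195 -94.8; python3 - <<'E'
from plant import ctrl
import cv2,numpy as np
s=ctrl.snapshot("wrist"); cv2.imwrite("pics/wrist11.png",s["img"])
E
```

```text
clock: 23.48
tool_pos: [0.6292, 0.0442, 0.1921]
orientation: [-180.0, 0.0, -78.7]
force: [-0.4, 0.4, -1.7]
opening: 0.0539
t 23.48 pos [0.6292 0.0442 0.1921] rpy [-1.800e+02  2.000e-02 -7.872e+01] F [-0.4  0.4 -1.7] open 0.0539 j [ 22.  18.  -9.  -0. -62. -10.]
shift [ 0.0178  0.1946 -0.0029] turn [-0.      0.0003  0.2806]
```

View pics/wrist11.png

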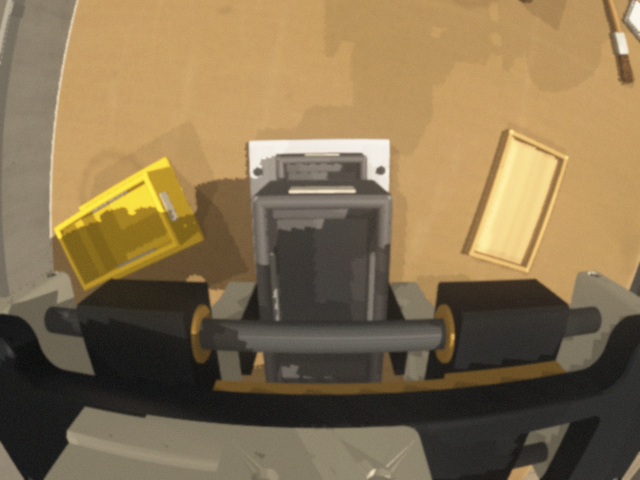

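```bash
python3 -m handwheel '[[0.001,0.015,0,0,0,0.02],[0.004,0.045,0,0,0,0.06],[0.007,0.075,0,0,0,0.11],[0.01,0.105,0,0,0,0.15],[0.013,0.135,0,0,0,0.2],[0.015,0.165,0,0,0,0.24],[0.018,0.188,0,0,0,0.27],[0.018,0.1945,0,0,0,0.281]]';python3 -m handwheel '[[0,0,0.03,0,0,0],[0,0,0.06,0,0,0],[0,0,0.065,0,0,0],[0,0,0.065,0,0,0],[0,0,0.065,0,0,0]]';python3 g.py 0.4419 -0.0113 0.0497 -94.8; python3 - <<'E'
from plant import ctrl
import cv2,numpy as np
s=ctrl.snapshot("wrist"); cv2.imwrite("pics/wrist12.png",s["img"]);np.savez('w12.npz',**s)
E
```

```text
clock: 24.52
tool_pos: [0.4402, -0.0122, 0.192]
orientation: [180.0, 0.0, -94.9]
force: [0.2, 0.1, -2.4]
opening: 0.0541
clock: 25.15
tool_pos: [0.443, -0.0113, 0.1284]
orientation: [-179.9, 0.0, -94.8]
force: [0.4, -0.6, -2.3]
opening: 0.0536
t 25.15 pos [ 0.443  -0.0113  0.1284] rpy [-1.7991e+02  3.0000e-02 -9.4800e+01] F [ 0.4 -0.6 -2.3] open 0.0536 j [ 24.   5. -37.   0. -48. -29.]
shift [0.0002 0.0012 0.0786] turn [-0.0016  0.0006  0.0001]
```

View pics/wrist12.png

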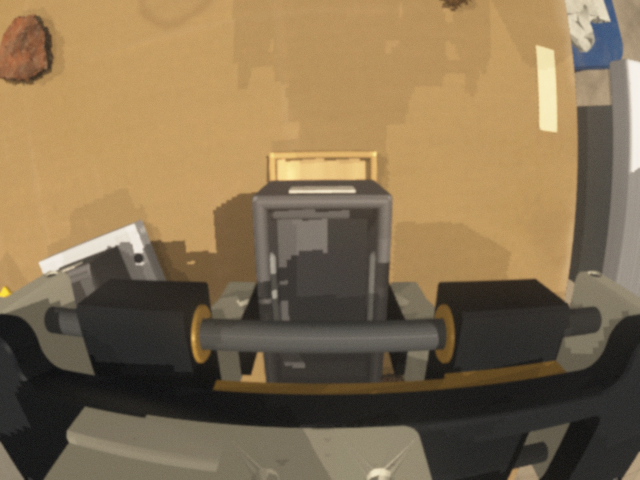

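```bash
python3 - <<'E'
from h import *
B=np.array([.4419,-.0113]);a=np.radians(-94.8);u=np.array([np.cos(a),np.sin(a)]);v=np.array([-u[1],u[0]])
for nm,p,z in [('trayL',(268,152),.011),('trayR',(378,152),.011),('tubL',(254,196),.1317),('tubR',(392,196),.1317)]:
    P=wray('w12.npz',p,z)[:2];print(nm,(P-B)@u,(P-B)@v)
E
```

```text
trayL 0.06443729145041346 0.03962237762101149
trayR 0.0643731741111402 -0.037038106093199914
tubL 0.05278170957098327 0.02765843942580963
tubR 0.05273879737175502 -0.024983999419365528
```

Tray and tub agree: lateral centres at +1.3 and +1.3 mm, ends at 64.4 and 52.7 mm. Lowering.

```bash
python3 -m handwheel '[[0,0,0.02,0,0,0],[0,0,0.04,0,0,0],[0,0,0.058,0,0,0],[0,0,0.068,0,0,0],[0,0,0.075,0,0,0],[0,0,0.076,0,0,0],[0,0,0.076,0,0,0]]';python3 -m handwheel '[[0,0,0.001,0,0,0],[0,0,0.002,0,0,0],[0,0,0.002,0,0,0]]'; python3 g.py 0.4419 -0.0113 0.0497 -94.8
```

```text
clock: 26.08
tool_pos: [0.4425, -0.0114, 0.0518]
orientation: [-180.0, 0.0, -94.8]
force: [-0.4, -0.2, -2.5]
opening: 0.0535
clock: 26.45
tool_pos: [0.4424, -0.0115, 0.0496]
orientation: [-180.0, 0.0, -94.8]
force: [-1.3, 0.5, 2.7]
opening: 0.0536
t 26.45 pos [ 0.4424 -0.0115  0.0496] rpy [-1.7998e+02  1.0000e-02 -9.4800e+01] F [-1.3  0.5  2.7] open 0.0536 j [ 24.  12. -42.   0. -36. -29.]
shift [-0.0001  0.0005 -0.0001] turn [-0.0004  0.0001 -0.0001]
```

```bash
python3 -m handwheel '[[0,0,0,0,0,0],[0,0,0,0,0,0],[0,0,0,0,0,0],[0,0,0,0,0,0],[0,0,0,0,0,0]]' -1;python3 -m handwheel '[[0,0,-0.03,0,0,0],[0,0,-0.07,0,0,0],[0,0,-0.12,0,0,0],[0,0,-0.165,0,0,0],[0,0,-0.165,0,0,0],[0,0,-0.165,0,0,0]]';python3 g.py;python3 - <<'E'
from plant import ctrl
import cv2,numpy as np
s=ctrl.snapshot("wrist"); cv2.imwrite("pics/wrist13.png",s["img"]);np.savez('w13.npz',**s)
s=ctrl.snapshot("scene"); cv2.imwrite("pics/scene13.png",s["img"])
s=ctrl.snapshot("top"); cv2.imwrite("pics/top13.png",s["img"])
E
```

```text
clock: 27.08
tool_pos: [0.4422, -0.0116, 0.0493]
orientation: [180.0, -0.0, -94.8]
force: [-0.7, -0.1, -0.5]
opening: 0.0873
clock: 27.82
tool_pos: [0.4417, -0.0115, 0.214]
orientation: [180.0, 0.0, -94.8]
force: [-0.0, 0.1, -0.7]
opening: 0.0876
t 27.82 pos [ 0.4417 -0.0115  0.214 ] rpy [ 1.7999e+02  2.0000e-02 -9.4820e+01] F [-0.   0.1 -0.7] open 0.0876 j [ 24.  -1. -30.  -0. -61. -29.]
```

View pics/wrist13.png

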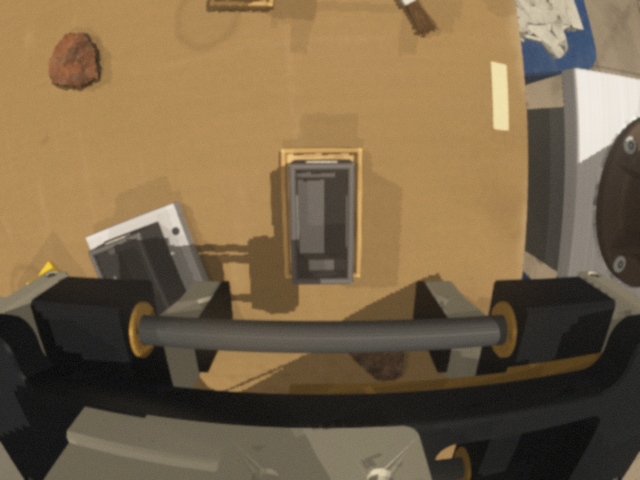

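View pics/scene13.png

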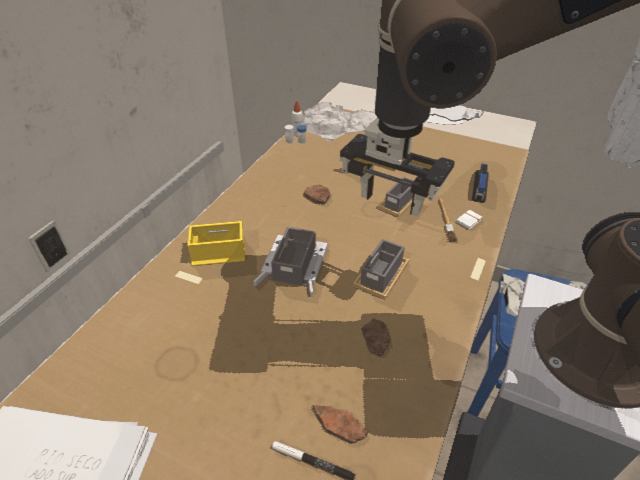

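View pics/top13.png

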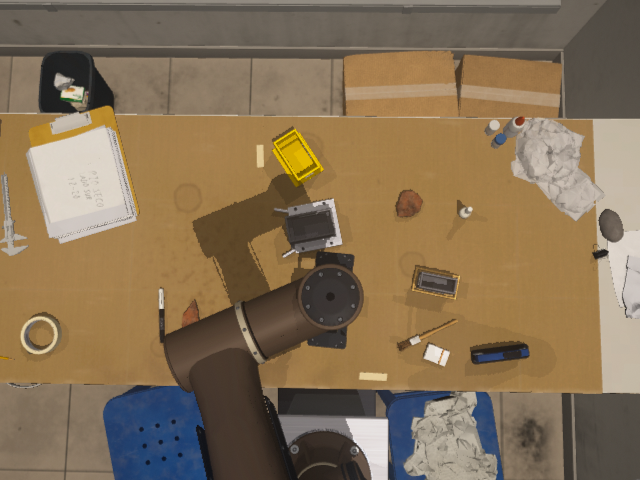

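Wrist (322,215): the middle tub is in the larger tray. The scene view shows the large tub still in the rails at (294,256). I'll check the large tub's position against the rails and both tubs against their trays in numbers.

```bash
python3 - <<'E'
import cv2
t=cv2.imread("pics/top13.png");w=cv2.imread("pics/wrist13.png")
a=cv2.resize(t[190:265,265:355],None,fx=5,fy=5,interpolation=cv2.INTER_CUBIC)
b=cv2.resize(w[140:290,270:375],None,fx=2.5,fy=2.5,interpolation=cv2.INTER_CUBIC)
c=cv2.resize(t[255:305,400:470],None,fx=4,fy=4,interpolation=cv2.INTER_CUBIC)
import numpy as np
o=np.zeros((600,760,3),'uint8');o[:375,:450]=a;o[:375,460:460+262]=b[:375,:262];o[380:580,:280]=c
cv2.imwrite("pics/g.png",o)
E
```

```text
(no output)
```

View pics/g.png

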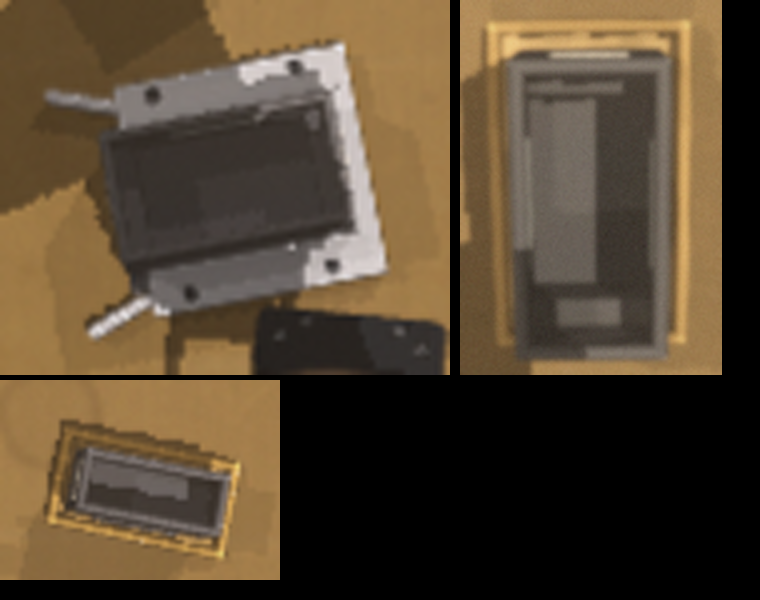

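```bash
python3 - <<'E'
from h import *
def fr(c,y):
    a=np.radians(y);u=np.array([np.cos(a),np.sin(a)]);return np.array(c),u,np.array([-u[1],u[0]])
def mean(P,F): P=np.mean([p[:2] for p in P],axis=0)-F[0]; return (P@F[1]).round(4),(P@F[2]).round(4)
F=fr((.630,.043),-78.7)
print('large',mean([ray('top',crop(p,5,265,190),.056) for p in [(104,136),(328,93),(354,232),(128,268)]],F))
Fs=fr((.490,-.278),-100.9)
print('small',mean([ray('top',crop((p[0],p[1]-380),4,400,255),.049) for p in [(80,447),(231,475),(221,535),(71,505)]],Fs))
Fm=fr((.4419,-.0113),-94.8)
print('mid',mean([wray('w13.npz',crop((p[0]-460,p[1]),2.5,270,140),.053) for p in [(508,58),(670,58),(667,357),(517,357)]],Fm))
E
```

```text
large (np.float64(-0.0007), np.float64(-0.0049))
small (np.float64(-0.0028), np.float64(-0.0014))
mid (np.float64(0.0016), np.float64(0.0007))
```

The large tub's lateral reading of -4.9 mm disagrees with the 2.5 mm play between the rails. The shaded outer wall probably biased the corners I picked. I'll take a closer look from above.

```bash
python3 g.py 0.615 0.120 0.240 -78.7
```

```text
t 27.98 pos [ 0.4415 -0.0118  0.2132] rpy [ 1.7988e+02 -5.0000e-02 -9.4820e+01] F [ 0.7  0.4 -0.1] open 0.0877 j [ 24.  -1. -30.  -0. -61. -29.]
shift [-0.1459 -0.1617 -0.0273] turn [ 0.0022 -0.0006 -0.2814]
```

```bash
python3 -m handwheel '[[-0.02,-0.02,-0.005,0,0,-0.03],[-0.045,-0.05,-0.01,0,0,-0.08],[-0.07,-0.08,-0.015,0,0,-0.13],[-0.095,-0.108,-0.02,0,0,-0.18],[-0.12,-0.135,-0.025,0,0,-0.23],[-0.14,-0.155,-0.027,0,0,-0.27],[-0.146,-0.162,-0.027,0,0,-0.281],[-0.146,-0.162,-0.027,0,0,-0.281]]'; python3 -m handwheel '[[0,0,0,0,0,0],[0,0,0,0,0,0]]'; python3 - <<'E'
from plant import ctrl
import cv2,numpy as np
s=ctrl.snapshot("wrist"); cv2.imwrite("pics/wrist14.png",s["img"]);np.savez('w14.npz',**s)
cv2.imwrite("pics/h.png",cv2.resize(s["img"][120:300,240:400],None,fx=3.3,fy=3.3,interpolation=cv2.INTER_CUBIC))
E
```

```text
clock: 28.98
tool_pos: [0.6155, 0.1203, 0.2399]
orientation: [179.9, -0.0, -78.7]
force: [0.1, 0.1, 0.1]
opening: 0.0875
clock: 29.22
tool_pos: [0.6154, 0.1198, 0.2417]
orientation: [-180.0, 0.0, -78.7]
force: [0.0, -0.1, -0.5]
opening: 0.0876
```

View pics/h.png

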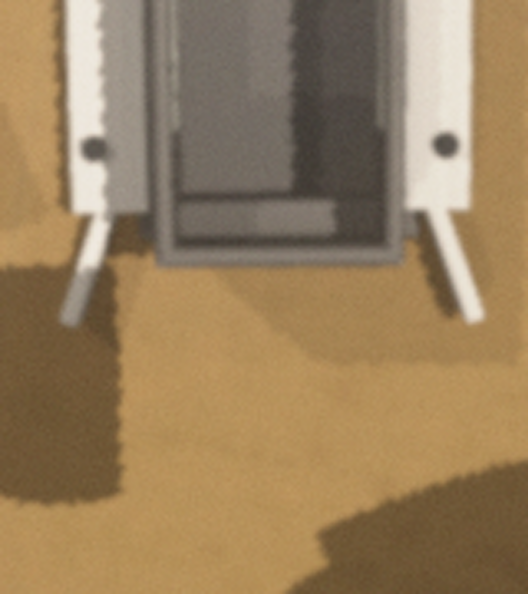

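```bash
python3 - <<'E'
from h import *
a=np.radians(-78.7);u=np.array([np.cos(a),np.sin(a)]);v=np.array([-u[1],u[0]]);H=np.array([.630,.043])
for n,p,z in [('rimL',(157,264),.056),('rimR',(401,263),.056),('railL',(72,212),.0145),('railR',(471,209),.0145),('rimL2',(151,50),.056),('rimR2',(405,50),.056),('railL2',(64,50),.0145),('railR2',(473,50),.0145)]:
    P=wray('w14.npz',crop(p,3.3,240,120),z)[:2]-H;print(n,(P@u).round(4),(P@v).round(4))
E
```

```text
rimL -0.0593 0.0325
rimR -0.0592 -0.0338
railL -0.05 0.0623
railR -0.0494 -0.0594
rimL2 -0.0014 0.0332
rimR2 -0.0015 -0.034
railL2 -0.0005 0.0635
railR2 -0.0008 -0.0591
```

The large tub is within tolerance: about -2 mm across, less than 1 mm along, no yaw. The earlier -4.9 mm came from badly picked corners.

```bash
python3 -c "
from plant import ctrl
print(ctrl.get_obs()['clock'],ctrl.close_job())"
```

```text
the job is handed in; nothing more can be done
29.275 None
```

I slid the nest under the rails, gripping it by the large tub, until the force rose against the stop. Then I pulled the small tub straight up and set it in the small tray, and did the same with the middle tub and its larger tray. The job was handed in at 29.3 s with the gripper open and clear of everything; no verdict was given.

- **Large tub:** still under the rails, about 2 mm off the centre line, less than 1 mm along, with no visible yaw. A first reading from the top camera gave -4.9 mm across; that disagreed with the 2.5 mm play in the rails. A close wrist view gave about -2 mm, so I put the first reading down to badly picked corners.
- **Small tub:** about (-2.8, -1.4) mm from its tray centre, upright. Floor contact came at the expected height.
- **Middle tub:** about (+1.6, +0.7) mm from its tray centre, upright. Floor contact came at the expected height.
- **Sherds and bottle:** in the last views they look where they were at the start, but I did not measure them. The yellow tub was left alone.

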